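Zero the balance before weighing

ROBOT

A 6-joint arm with a two-finger parallel gripper is mounted at the origin on the work surface; the furniture and walls round the work are solid. World frame = base frame: x ahead of the robot, y to its left, z up, the work surface at z = 0. Lengths are in m, angles in rad, forces in N, time in s.
With the tool pointing down it reaches from about 0.275 to 0.725 m from the base axis. Payload 15.9 kg.
Tool frame: the origin (TCP) lies at the very end of the fingers, on their centre line; the grasp point (between the pads) lies 19 mm behind it; z points along the fingers, y is the line along which they close (so a half turn about z gives the same grasp; the last joint's range is limited). The gripper opens to 85 mm and grips with 20 to 120 N. Pads are 22 mm wide; open, the fingers measure 114 mm over their backs; the gripper's body (76 mm by 85 mm) begins 54 mm behind the grasp point. The pads swing forward as they close: fully open they stand 13 mm farther back than shut.
Start: joints at [1.132, 0.213, -0.034, 1.323, 0, 1.571], TCP at [0.212, 0.453, 0.231] pointing down, gripper open.
Joint ranges: [-2.98, 2.98], [-0.74, 1.72], [-1.14, 1.35], [-2.1, 2.04], [-1.57, 1.44], [-3.14, 3.14]. Speed limits (rad/s): [1.89, 1.89, 2.39, 2.57, 3.14, 3.14].

INTERFACE

Orientations are given as a unit quaternion [w, x, y, z].
In Python, from bench import manip, optics gives the robot as it stands.
- The arm moves only by the tool drive_tool, never from a script. Its argument "increments" is a list of rows, each an object of numbers: "tx", "ty", "tz": the shift along the tool's x, y, z normalised to -1 to 1, where 1 is 1 m; "ax", "ay", "az": the turn, a rotation vector about the tool's x, y, z normalised to -1 to 1, where 1 is 1.5 rad. A call has 1 to 20 rows; each row shifts and turns the commanded pose from where the row before left it, along the tool's axes as they then stand; what a row does not reach is not made up. A row lasts 1/8 s, in which the tool goes at most 62.5 mm and 10.7 degrees, less where a joint would pass 70% of its speed; a pose out of reach is approached as far as the arm can. A call with a number of a shift or a turn outside -1 to 1 is refused whole. A call with a gripper value outside its range is refused whole. "fingers" is the opening, from 0 (shut) to 1 (fully open), set as the call begins (left out, the last holds). The fingers move at their own pace and stop on an object; the grip force is fixed at half the most. Time passes only in rows, so rows that do not move let the fingers close. It gives the time, the measured TCP pose, the force, the opening and the grip force at its end, in the units of the state.
- manip.read_state(): the state, without advancing time (a new reading comes with each control period).
- optics.snapshot(name): name is "scene" or "side" or "wrist"; returns a dict with "pixels" (384x512x3 uint8, red, green, blue), "mtx" (3x3 intrinsics, pixels), "world_to_cam" (4x4, takes a point from world to camera coordinates). Camera axes: x right, y down, z forward; pixel columns grow to the right and rows downward; lengths in m; the calibration is good to about 2 mm. A picture is of the moment at which its call begins. There is no depth.
- manip.job_done(): hands the job in; it is judged then, once.
The state is a dict: "time_s": time; "qpos": joint angles; "dq": joint speeds; "effort": joint torques, N m; "position": TCP position; "tcp_rot": TCP orientation; "force": force on the tool from outside, world axes, zero at the start; "torque": the same for the moment, N m; "width": finger opening in m; "grip_force": force on a finger pad.
Only numpy, scipy, OpenCV 4.12 (cv2) and the standard library are available. Lean on these libraries where they do the work, as an engineer would, in place of code of your own. Each camera call takes 0.05 s, during which the arm holds its last target. There are 200 camera calls.

TASK

Get the balance ready to weigh the bone plates, using light touches of the fingertips only: first switch on the power strip by pressing down the raised half of its rocker, then push the grip bar on the draught shield's clear lid until the lid is fully shut, and last press the wide zero key all the way down for a moment and let it come up. Lift nothing, press gently so that the balance stays where it stands, keep off its pan and its two round keys, and leave the other things on the table as they are.

Things in the scene. Friction and masses are not known exactly. Their poses are not given: they have to be found in the camera images.
- balance: Off-white precision balance, 250 (x) x 186 (y), 2 kg, free on rubber feet: slides under some 10 N sideways. Origin: centre of underside; x from its front (key deck, robot side) to its back, y to its left, z up. Deck: x -130 to -30, sloping up 11 deg from 28 to 46 high. Behind it a clear square draught shield, x -28 to 118, y -74 to 74, rails 118 high, closed on top by a sliding lid
- pan: Round steel weighing pan, 92 across, 10 high, inside the draught shield, centred at x 45 of the balance; origin under its centre, top 59 mm above the table. Not to be touched
- shield_lid (a joint): Position of the shield's clear lid (plate 140 x 134 x 4, top face 115 mm above the table, sliding level along the balance's x axis between rails): 0 = fully shut against a stop, positive (m, to 0.10) = slid open to the back. Starts 0.05 to 0.085. About 0.8 N friction, stays where left; shut means under 0.003
- lid_bar (a point): Top centre of the black grip bar standing on the lid near its front edge; moves with the lid. Bar 10 thick (balance x) x 44 wide (balance y), its top 18 mm above the lid's face; behind the bar the lid's face is bare. Push the bar's back face towards the balance's front (-x) to shut the lid. When shut it lies at x -5, y 0, z 133 mm of the balance
- zero_key (a joint): Travel of the wide zero key: 0 = up, 0.004 m = fully down; spring return, about 1.2 N to start and 4.4 N fully down; counts as pressed beyond 0.0025
- zero_key_top (a point): Top centre of the zero key, a wide grey bar 52 (balance y) x 20 (balance x) standing 5 mm out of the sloping deck, on the left half of the deck seen from its front (balance x -103, y 48, z 38 mm). It moves square to the deck, 11 deg from vertical; pressing straight down works
- round_key_1 (a joint): Travel of the round grey key (18 across) right of the deck's middle, 72 mm from the zero key's centre: 0 = up, up to 0.004. Not to be pressed
- round_key_2 (a joint): Travel of the other round grey key (18 across), at the deck's right end: 0 = up, up to 0.004. Not to be pressed
- strip: Light grey power strip, 269 long x 55 wide, casing top 42 mm above the table, fixed in place. Origin: centre of its underside; y axis along it, x across it. The rocker switch is at y -84, the end turned towards the robot; a black adapter block (46 mm tall, top 88 mm above the table) is plugged in near the other end, at y 100
- strip_switch (a joint): Angle of the strip's rocker: 0 = off (the half at the strip's -x stands up), 0.349 = fully on (that half down, the other half up). Stays where it is left; needs about 3 N near its raised edge; counts as on beyond 0.29
- strip_rocker (a point): Fixed point where the top of the rocker's raised half lies when off: x -8, y -84, z 46.5 mm of the strip. Rocker 24 (x) x 12 (y) in an opening 27 x 15, pivot along y at x 0, z 39. Its raised outer edge (x -11) is 47 high and sinks to 43 when on, 1 mm above the casing: a broad tip that covers only the outer part (x -5 and beyond) can press it fully
- weigh_bottle: Small glass weighing bottle with stopper, 38 across, 70 high; loose bystander. Origin at its foot
- plate_long: Brown bone plate, 37 x 71 x 6, loose, lying beside the balance; bystander
- plate_broad: Brown bone plate, 40 x 56 x 8, loose, lying beside the balance; bystander
- plate_small: Brown bone plate, 28 x 40 x 6, loose, lying in the middle of the table; bystander
- cap_jar: Squat clear jar with a blue cap, 61 across, 59 high, loose; bystander
- pencil: Mechanical pencil, 145 x 11 x 12, loose, lying beside the strip; bystander

How it is judged:
On the way, in this order (a step that is already met when the one before it is completed fails the run):
1. the power strip's rocker is pressed to on while the lid is still open (value of joint strip_switch above 0.29 rad and value of joint shield_lid above 0.03 m), for 0.1 s.
2. the draught shield's lid is pushed fully shut, the strip on, the zero key not yet pressed (value of joint strip_switch above 0.29 rad and value of joint shield_lid below 0.003 m and value of joint zero_key below 0.001 m), for 0.2 s.
3. the zero key is pressed down with the strip on and the lid shut (value of joint strip_switch above 0.29 rad and value of joint shield_lid below 0.003 m and value of joint zero_key above 0.0025 m), for 0.1 s.
At the end, for the whole second after the job is handed in: The strip's rocker is on (beyond 0.29 rad), the draught shield's lid is shut (within 3 mm), the zero key is up again (within 1 mm), the balance stands level and at rest within 10 mm of where it stood, and the bystanders lie within 15 mm of where they lay (all of step 2 and distance of balance from where it was at the start of the episode below 0.01 m and linear speed of balance below 0.01 m/s and angle between balance's own z axis and vertical below 0.03 rad and distance of each of weigh_bottle, plate_long, plate_broad, plate_small, cap_jar, pencil from where it was at the start of the episode below 0.015 m); the robot touches nothing.
It fails at once if out of order: the lid is pushed shut before the strip is on, or the zero key is pressed before the strip is on and the lid shut ((not (value of joint strip_switch above 0.29 rad) and value of joint shield_lid below 0.02 m) or (value of joint zero_key above 0.0025 m and (not (value of joint strip_switch above 0.29 rad) or value of joint shield_lid above 0.005 m))).
It fails at once if a round key is pressed or the pan is touched (value of joint any of round_key_1, round_key_2 above 0.002 m or contact force between any of the arm, the fingers and pan above 0.3 N).
It fails at once if the balance or the strip is pressed harder than 30 N (contact force between any of the arm, the fingers and balance above 30 N or contact force between any of the arm, the fingers and strip above 30 N).
It fails at once if the balance is shifted by more than 15 mm, lifted or tipped (distance of balance from where it was at the start of the episode above 0.015 m or height (world z) of balance above 0.006 m or angle between balance's own z axis and vertical above 0.05 rad).
It fails at once if a bystander is shifted by more than 20 mm or lifted (distance of any of weigh_bottle, plate_long, plate_broad, plate_small, cap_jar, pencil from where it was at the start of the episode above 0.02 m or height (world z) of any of weigh_bottle, plate_long, plate_broad, plate_small, cap_jar, pencil above 0.015 m).
It also fails if it takes over 56 s, if anything falls off the work surface, if the arm or the gripper's body presses on something with over 40 N, if the wrist force passes 120 N, or if a joint passes its speed limit or range.

## Working session

There is one attempt and no reset: what is moved stays moved. The work goes in short steps, Python scripts to look and compute and a tool call to move; the robot and the scene stay as the last step left them, time stands still between calls to the robot, and variables do not carry over. Pictures are saved under pics/ and viewed, at most 13 in all, crops included, and the job is handed in when it is done.

Besides the shell and the picture viewer there is one more tool, called as name(argument=value, ...) on one line, values as JSON. drive_tool: Moves the arm, as the interface text tells. Scaled input: -1 to 1 covers 1 m each way for a shift and 1.5 rad each way for a turn. Its arguments: {"type":"object","properties":{"increments":{"type":"array"},"fingers":{"type":"number"}},"required":["increments"]}

```bash
mkdir -p pics; cat > h.py <<'E'
import numpy as np, cv2
from bench import manip, optics
def snap(n):
    s=optics.snapshot(n); return s['pixels'],np.array(s['mtx']),np.array(s['world_to_cam'])
def plane(uv,z,K,T):
    R,t=T[:3,:3],T[:3,3]; c=-R.T@t
    d=R.T@np.linalg.solve(K,[uv[0],uv[1],1.]); return c+d*(z-c[2])/d[2]
def proj(p,K,T):
    q=K@(T[:3,:3]@np.array(p,float)+T[:3,3]); return q[:2]/q[2]
def tri(obs):
    A=np.zeros((3,3));b=np.zeros(3)
    for uv,K,T in obs:
        R,t=T[:3,:3],T[:3,3]; c=-R.T@t; d=R.T@np.linalg.solve(K,[uv[0],uv[1],1.]); d/=np.linalg.norm(d)
        P=np.eye(3)-np.outer(d,d); A+=P;b+=P@c
    return np.linalg.solve(A,b)
E
python3 - <<'E'
from h import *
for n in ('scene','side'):
    im,K,T=snap(n); np.savez(f'{n}.npz',im=im,K=K,T=T)
    print(n,(-T[:3,:3].T@T[:3,3]).round(3),K[0,0])
    cv2.imwrite(f'pics/{n}0.png',cv2.resize(im[:,:,::-1],(800,600),interpolation=cv2.INTER_CUBIC))
s=manip.read_state();print(s['position'],s['tcp_rot'],s['force'],s['time_s'])
E
```

```text
scene [-0.022 -0.422  0.899] 396.62951634853204
side [ 0.306 -0.848  0.492] 363.4242836550666
[0.21230647 0.45238406 0.23088732] [-1.13095491e-04  2.17634796e-01  9.76030162e-01 -4.54420977e-04] [-0.57359717 -0.15079493 -0.30499082] 0.1
```

View pics/scene0.png

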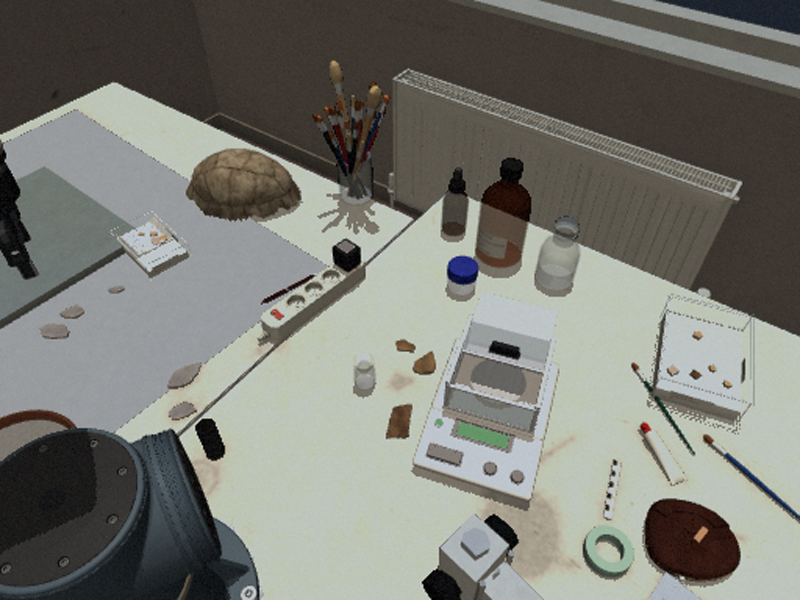

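View pics/side0.png

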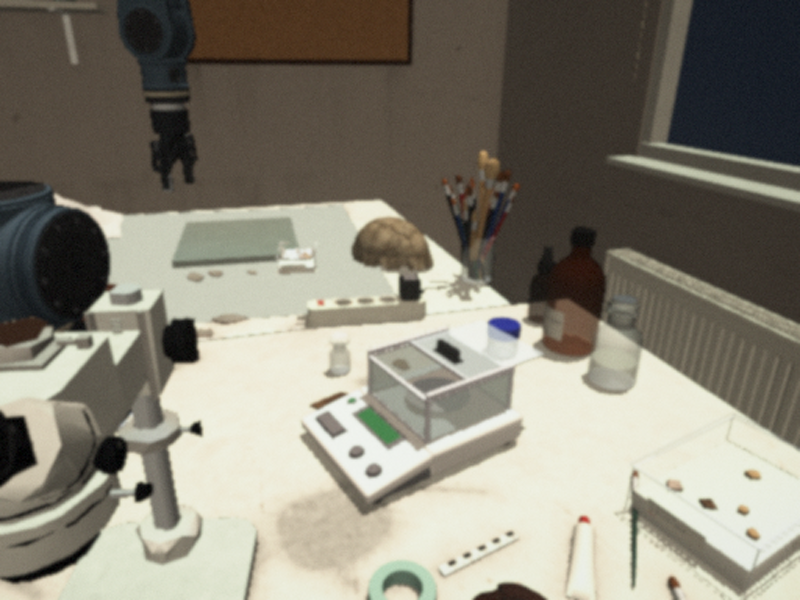

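Scene (800-px scale): rocker at (277,315), zero key (445,454), round keys (490,468)/(517,477), lid bar (505,350). Side: rocker (320,302), zero key (331,425), bar (448,350). Nothing is occluded by the arm. Next: refine these and compute the frames.

```bash
python3 - <<'E'
from h import *
D={n:np.load(n+'.npz') for n in('scene','side')}
def blob(n,u,v,r,fn):
    im=D[n]['im'].astype(int);u,v=u*.64,v*.64
    m=fn(im).astype(np.uint8);w=np.zeros_like(m);w[int(v-r):int(v+r+1),int(u-r):int(u+r+1)]=1
    k,l,s,c=cv2.connectedComponentsWithStats(m*w)
    i=1+np.argmax(s[1:,4]);ys,xs=np.where(l==i)
    rect=cv2.minAreaRect(np.c_[xs,ys].astype(np.float32))
    print(n,'area',s[i,4],'box',s[i,:4],'c',c[i].round(1),'rectc',np.round(rect[0],1),'size',np.round(rect[1],1))
    return np.array(rect[0])
dark=lambda t:(lambda im:im.max(2)<t)
red=lambda im:(im[:,:,0]-im[:,:,1]>50)
S=lambda n:(D[n]['K'],D[n]['T'])
P={}
for name,sc,sd,r,fn,z in [('bar',(505,350),(448,350),14,dark(60),.129),('rock',(277,315),(320,302),8,red,.045),
  ('zero',(445,454),(331,425),16,dark(150),.038),('rk1',(490,468),(357,452),8,dark(150),.038),('rk2',(517,477),(374,470),8,dark(150),.038),('lcd',(482,434),(380,425),20,lambda im:im[:,:,1]-im[:,:,0]>25,.045)]:
    print(name)
    a=blob('scene',*sc,r,fn);b=blob('side',*sd,r,fn)
    print('  plane scene',plane(a,z,*S('scene')).round(4),'side',plane(b,z,*S('side')).round(4),'tri',tri([(a,*S('scene')),(b,*S('side'))]).round(4))
# adapter top corners / strip axis: adapter block dark
a=blob('scene',347,254,14,dark(60))
crops=[]
for n,u,v,h in [('scene',495,400,60),('scene',310,290,42),('side',400,410,75),('side',365,305,42)]:
    im=D[n]['im'];u,v=int(u*.64),int(v*.64);hh=int(h*.75)
    crops.append(cv2.resize(im[v-hh:v+hh,u-h:u+h,::-1],(400,300),interpolation=cv2.INTER_CUBIC))
    print(n,'crop origin',u-h,v-hh,'scale',400/(2*h))
cv2.imwrite('pics/c1.png',np.vstack([np.hstack(crops[:2]),np.hstack(crops[2:])]))
E
```

```text
bar
scene area 143 box [313 218  20  12] c [322.7 223.5] rectc [322.8 223.3] size [19.6  7.5]
side area 91 box [280 219  13  13] c [286.4 224.6] rectc [286.5 224.5] size [15.3  6.4]
  plane scene [ 0.5761 -0.2004  0.129 ] side [ 0.5761 -0.2079  0.129 ] tri [ 0.5799 -0.1989  0.1239]
rock
scene area 25 box [174 198   7   6] c [177.1 200.6] rectc [177.  200.5] size [6.4 3.5]
side area 7 box [204 192   3   3] c [205.  193.3] rectc [205. 193.] size [2. 2.]
  plane scene [0.4689 0.2068 0.045 ] side [0.4689 0.2094 0.045 ] tri [0.4683 0.2059 0.0464]
zero
scene area 229 box [272 284  25  15] c [284.3 290.8] rectc [284.2 290.8] size [23.2  9.9]
side area 138 box [203 265  18  15] c [211.  271.8] rectc [210.8 271.8] size [17.7  8.5]
  plane scene [ 0.4099 -0.1999  0.038 ] side [ 0.4097 -0.2038  0.038 ] tri [ 0.4108 -0.1993  0.0351]
rk1
scene area 62 box [309 296   9   9] c [313.1 299.7] rectc [313. 300.] size [8. 8.]
side area 42 box [224 286   9   7] c [227.6 289.4] rectc [227.5 289.5] size [5.7 7.1]
  plane scene [ 0.4293 -0.2685  0.038 ] side [ 0.4305 -0.2715  0.038 ] tri [ 0.4311 -0.2679  0
[... 154 characters left out ...]
 [238.5 301. ] size [6. 9.]
  plane scene [ 0.4422 -0.3083  0.038 ] side [ 0.4427 -0.3106  0.038 ] tri [ 0.4433 -0.308   0.0358]
lcd
scene area 274 box [293 270  33  17] c [308.7 278.2] rectc [308.6 278.1] size [32.9  8.3]
side area 251 box [230 261  26  23] c [242.3 272.1] rectc [242.3 271.8] size [28.3  9.2]
  plane scene [ 0.4702 -0.2317  0.045 ] side [ 0.4714 -0.2318  0.045 ] tri [ 0.4711 -0.2314  0.0444]
scene area 213 box [213 157  18  17] c [221.7 164.9] rectc [221.5 165. ] size [16. 17.]
scene crop origin 256 211 scale 3.3333333333333335
scene crop origin 156 154 scale 4.761904761904762
side crop origin 181 206 scale 2.6666666666666665
side crop origin 191 164 scale 4.761904761904762
```

View pics/c1.png

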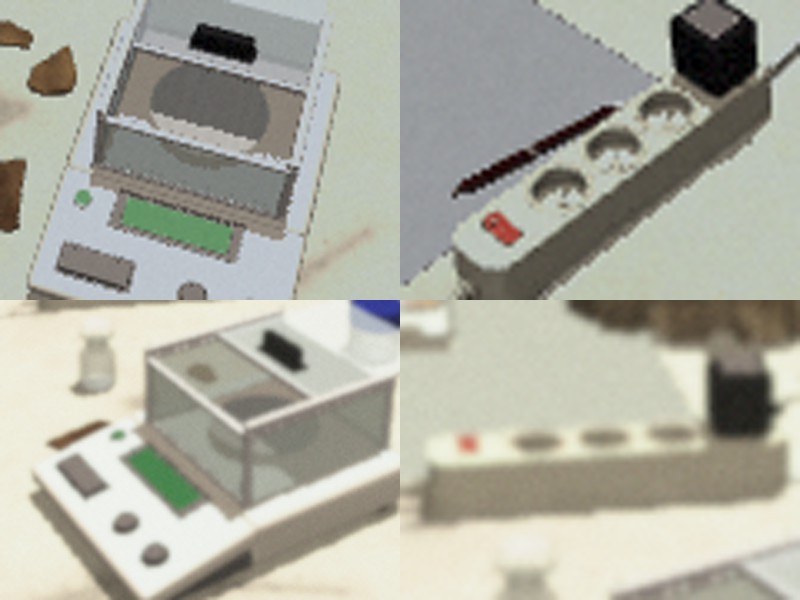

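Crops: the rocker's red patch spans about (483,215)–(522,243) of the crop, its long side across the strip; sockets are at (560,187), (613,147), (667,107) and the adapter top is at (708,20). The lid bar is about 60 mm open and its balance y is near 0.

```bash
python3 - <<'E'
from h import *
D=np.load('scene.npz');K,T=D['K'],D['T']
f=lambda u,v,z:plane((156+(u-400)/4.762-.4,154+v/4.762-.4),z,K,T)
r=plane((177,200.5),.045,K,T)
pts=[r]+[f(560,187,.040),f(613,147,.040),f(667,107,.040),f(708,20,.088)]
for p in pts: print(p.round(4), np.degrees(np.arctan2(*(p-r)[1::-1])) if p is not r else '')
print('rocker ends',f(488,219,.046),f(519,240,.044))
from scipy.spatial.transform import Rotation as Ro
s=manip.read_state();q=s['tcp_rot'];print(Ro.from_quat(np.roll(q,-1)).as_matrix().round(3),s['qpos'])
E
```

```text
[0.4689 0.2068 0.045 ] 
[0.5151 0.2023 0.04  ] -5.63053323869169
[0.5606 0.1985 0.04  ] -5.202571315706309
[0.6084 0.194  0.04  ] -5.254539003792271
[0.6494 0.1894 0.088 ] -5.516683094921835
rocker ends [0.46599366 0.21540787 0.046     ] [0.46562638 0.1898831  0.044     ]
[[-0.905  0.425 -0.   ]
 [ 0.425  0.905 -0.001]
 [ 0.    -0.001 -1.   ]] [ 1.13198967e+00  2.13310382e-01 -3.49373871e-02  1.32348484e+00
  2.29496597e-05  1.57077076e+00]
```

drive_tool(fingers=0, increments=[{"az":0.102},{"az":0.102},{"az":0.102},{"az":0.102},{"az":0.102},{"az":0.102},{"az":0.102},{"az":0.102},{"tx":-0.02,"ty":0.028,"tz":0.012},{"tx":-0.02,"ty":0.028,"tz":0.012},{"tx":-0.02,"ty":0.028,"tz":0.012},{"tx":-0.02,"ty":0.028,"tz":0.012},{"tx":-0.02,"ty":0.028,"tz":0.012},{"tx":-0.02,"ty":0.028,"tz":0.012},{"tx":-0.02,"ty":0.028,"tz":0.012},{"tx":-0.02,"ty":0.028,"tz":0.012},{"tx":-0.02,"ty":0.028,"tz":0.012},{"tx":-0.02,"ty":0.025,"tz":0.012},{},{}])

```text
invalid input at $.increments[0]: expected keys tx, ty, tz, ax, ay, az
```

drive_tool(fingers=0, increments=[{"tx":0,"ty":0,"tz":0,"ax":0,"ay":0,"az":0.102},{"tx":0,"ty":0,"tz":0,"ax":0,"ay":0,"az":0.102},{"tx":0,"ty":0,"tz":0,"ax":0,"ay":0,"az":0.102},{"tx":0,"ty":0,"tz":0,"ax":0,"ay":0,"az":0.102},{"tx":0,"ty":0,"tz":0,"ax":0,"ay":0,"az":0.102},{"tx":0,"ty":0,"tz":0,"ax":0,"ay":0,"az":0.102},{"tx":0,"ty":0,"tz":0,"ax":0,"ay":0,"az":0.102},{"tx":0,"ty":0,"tz":0,"ax":0,"ay":0,"az":0.102},{"tx":-0.02,"ty":0.028,"tz":0.012,"ax":0,"ay":0,"az":0},{"tx":-0.02,"ty":0.028,"tz":0.012,"ax":0,"ay":0,"az":0},{"tx":-0.02,"ty":0.028,"tz":0.012,"ax":0,"ay":0,"az":0},{"tx":-0.02,"ty":0.028,"tz":0.012,"ax":0,"ay":0,"az":0},{"tx":-0.02,"ty":0.028,"tz":0.012,"ax":0,"ay":0,"az":0},{"tx":-0.02,"ty":0.028,"tz":0.012,"ax":0,"ay":0,"az":0},{"tx":-0.02,"ty":0.028,"tz":0.012,"ax":0,"ay":0,"az":0},{"tx":-0.02,"ty":0.028,"tz":0.012,"ax":0,"ay":0,"az":0},{"tx":-0.02,"ty":0.028,"tz":0.012,"ax":0,"ay":0,"az":0},{"tx":-0.02,"ty":0.025,"tz":0.012,"ax":0,"ay":0,"az":0},{"tx":0,"ty":0,"tz":0,"ax":0,"ay":0,"az":0},{"tx":0,"ty":0,"tz":0,"ax":0,"ay":0,"az":0}])

```text
time_s: 2.6
position: [0.4695, 0.2282, 0.1113]
tcp_rot: [-0.0, 0.739, 0.674, -0.0]
force: [0.0, 1.0, 0.7]
width: -0.0
grip_force: 0.0
```

```bash
python3 - <<'E'
from h import *
from scipy.spatial.transform import Rotation as Ro
s=manip.read_state();print(s['position'],Ro.from_quat(np.roll(s['tcp_rot'],-1)).as_matrix().round(3),s['force'],s['time_s'],s['qpos'])
a,K,T=snap('wrist');np.savez('wrist.npz',im=a,K=K,T=T)
print('tcp px',proj(s['position'],K,T),'rocker exp',proj([.467,.2066,.045],K,T))
b,K2,T2=snap('scene');u,v=proj(s['position'],K2,T2).astype(int);print('scene tcp',u,v)
c=cv2.resize(b[v-30:v+60,u-60:u+60],(400,300),interpolation=cv2.INTER_CUBIC)
cv2.imwrite('pics/w1.png',np.hstack([cv2.resize(a,(400,300)),c])[:,:,::-1])
E
```

```text
[0.46951162 0.22818455 0.11128274] [[ 0.092  0.996 -0.   ]
 [ 0.996 -0.092  0.   ]
 [-0.    -0.    -1.   ]] [0.01925845 1.01639374 0.65001688] 2.6 [ 4.52248969e-01  3.11281270e-01 -2.13563089e-01  1.04639483e+00
  2.30457519e-04  2.11525139e+00]
tcp px [250.66813474 251.9784233 ] rocker exp [249.9958252  231.70895726]
scene tcp 168 181
```

View pics/w1.png

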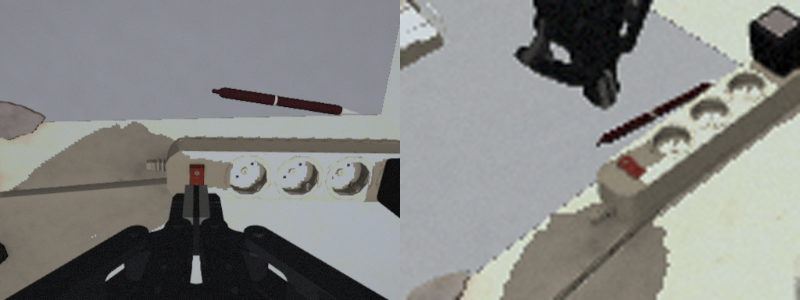

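Left half (wrist view): the rocker is just ahead of the closed tips, around (197,165–185), in line with them laterally, with the pencil well clear. I'll measure the rocker's raised edge and the strip's edges here.

```bash
python3 - <<'E'
from h import *
D=np.load('wrist.npz');im,K,T=D['im'].astype(int),D['K'],D['T']
m=(im[:,:,0]-im[:,:,1]>50);m[:190]=0;m[250:]=0;m[:,:225]=0;m[:,280:]=0
ys,xs=np.where(m);print(xs.min(),xs.max(),ys.min(),ys.max(),len(xs))
print('outer edge',plane((xs[ys<ys.min()+3].mean(),ys.min()-.5),.047,K,T),'inner',plane((250,ys.max()+.5),.043,K,T),'cols',plane((xs.min()-.5,212),.046,K,T),plane((xs.max()+.5,212),.046,K,T))
for c in (290,345,400): print(c,im[170:270:1,c].sum(1)//3)
E
```

```text
243 260 213 235 289
outer edge [0.46932695 0.22176029 0.047     ] inner [0.46663517 0.2026814  0.043     ] cols [0.46334265 0.22225169 0.046     ] [0.47550173 0.22114075 0.046     ]
290 [177 175 176 174 176 155 112  90  87  91  95  92  92  93  92  93  94  93
  94  93  94  92  86 115 159 175 176 178 178 175 176 176 177 175 177 177
 178 148 124 122 121 121 119 115 108 102 104 101 108 108 110 113 115 115
 116 114 117 116 110 111 113 113 114 110 115 113 109 109 113 107 110 118
 119 153 177 176 174 175 175 173 175 176 174 173 173 173 172 175 176 174
 176 172 176 174 174 176 175 174 175 175]
345 [173 172 175 173 175 177 146 103  80  77  88  96  96  94  91  90  91  95
  95  92  89  91  94  84 128 166 175 177 178 179 178 176 177 175 177 177
 174 175 177 177 177 175 177 171 168 167 168 170 170 171 173 171 173 175
 171 174 172 173 173 174 169 171 169 168 164 161 155 163 170 175 177 176
 177 177 175 178 176 178 177 177 175 176 174 172 170 169 160 167 177 176
 177 176 178 174 176 176 174 178 175 177]
400 [174 176 175 175 176 147 115 102  90  89  90  92  94  93  96  93  91  93
  91  93  92  91  93  82  83 145 176 177 179 176 176 178 173 169 165 170
 171 171 172 171 134  76  77  84  86  87  90  82  71  70  68  58  61  57
  48  51  56  54  57  55  56  55  56  52  55  54  52  61  65  93 142 169
 174 174 174 172 168 167 169 171 172 173 171 170 172 172 172 174 175 177
 175 177 178 176 175 175 174 174 171 170]
```

```bash
python3 - <<'E'
from h import *
D=np.load('wrist.npz');im,K,T=D['im'].astype(int),D['K'],D['T']
print('cam',-T[:3,:3].T@T[:3,3], 'axis',T[2,:3],'f',K[0,0])
for c,r in [(345,193.5),(345,256.5),(290,193),(290,242.5),(400,210),(400,240.5),(250,192.5),(250,256)]:
    p=plane((c,r),.042,K,T);print(c,r,p.round(4),'x_strip',round(-.094*(p[0]-.467)-.9956*(p[1]-.2066),4))
E
python3 - <<'E'
import sys;sys.path.insert(0,'.')
import os;os.chdir('.')
from h import *
a=np.load('wrist.npz')['im'][170:290,170:330]
cv2.imwrite('pics/w2.png',cv2.resize(a,(800,600),interpolation=cv2.INTER_CUBIC)[:,:,::-1])
E
```

```text
cam [0.47702538 0.30864152 0.25358944] axis [-0.02965592 -0.31551231 -0.94845796] f 331.0353957241648
345 193.5 [0.5337 0.2278 0.042 ] x_strip -0.0273
345 256.5 [0.5336 0.1791 0.042 ] x_strip 0.0211
290 193 [0.4965 0.2315 0.042 ] x_strip -0.0276
290 242.5 [0.4945 0.1941 0.042 ] x_strip 0.0099
400 210 [0.5714 0.2122 0.042 ] x_strip -0.0154
400 240.5 [0.5726 0.1885 0.042 ] x_strip 0.0081
250 192.5 [0.4696 0.2343 0.042 ] x_strip -0.0279
250 256 [0.4651 0.1858 0.042 ] x_strip 0.0209
```

View pics/w2.png

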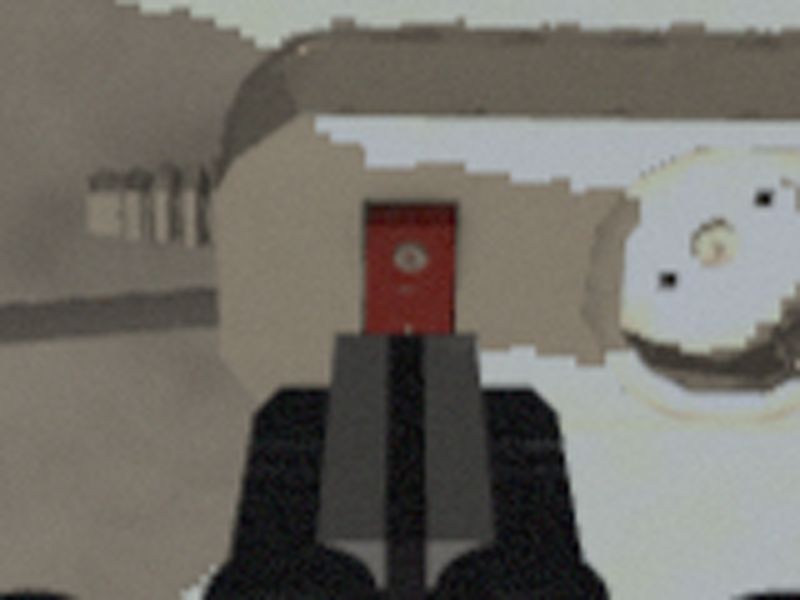

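```bash
python3 - <<'E'
from h import *
D=np.load('wrist.npz');K,T=D['K'],D['T']
for c in (237,265):print(plane((c,237),.1113,K,T))
E
```

```text
[0.46375252 0.23682098 0.1113    ]
[0.47706162 0.2356059  0.1113    ]
```

The wrist crop shows the rocker at (365–455, 205–335) and a tip about 13 mm wide and 16–22 mm deep. It also confirms the strip's frame: the casing edge comes out at x −27.5. Descend now.

drive_tool(increments=[{"tx":-0.0026,"ty":0,"tz":0.015,"ax":0,"ay":0,"az":0},{"tx":-0.0026,"ty":0,"tz":0.015,"ax":0,"ay":0,"az":0},{"tx":0,"ty":0,"tz":0.015,"ax":0,"ay":0,"az":0},{"tx":0,"ty":0,"tz":0.01,"ax":0,"ay":0,"az":0},{"tx":0,"ty":0,"tz":0.005,"ax":0,"ay":0,"az":0},{"tx":0,"ty":0,"tz":0.0,"ax":0,"ay":0,"az":0},{"tx":0,"ty":0,"tz":0.002,"ax":0,"ay":0,"az":0},{"tx":0,"ty":0,"tz":0.002,"ax":0,"ay":0,"az":0},{"tx":0,"ty":0,"tz":0.0,"ax":0,"ay":0,"az":0}])

```text
time_s: 3.82
position: [0.4694, 0.2228, 0.0473]
tcp_rot: [0.0, 0.739, 0.674, -0.0]
force: [-0.2, 0.1, 0.1]
width: 0.0001
grip_force: 0.0
```

drive_tool(increments=[{"tx":0,"ty":0,"tz":0.001,"ax":0,"ay":0,"az":0},{"tx":0,"ty":0,"tz":0.001,"ax":0,"ay":0,"az":0},{"tx":0,"ty":0,"tz":0,"ax":0,"ay":0,"az":0}])

```text
time_s: 4.2
position: [0.4696, 0.223, 0.0454]
tcp_rot: [0.0, 0.739, 0.674, 0.0]
force: [0.3, 2.5, 2.2]
width: 0.0001
grip_force: 1.3
```

drive_tool(increments=[{"tx":0,"ty":0,"tz":0.001,"ax":0,"ay":0,"az":0},{"tx":0,"ty":0,"tz":0,"ax":0,"ay":0,"az":0}])

```text
time_s: 4.45
position: [0.4697, 0.2233, 0.0446]
tcp_rot: [-0.0, 0.739, 0.674, 0.0]
force: [0.3, 3.2, 4.2]
width: 0.0002
grip_force: 2.7
```

drive_tool(increments=[{"tx":0,"ty":0,"tz":0.001,"ax":0,"ay":0,"az":0},{"tx":0,"ty":0,"tz":0,"ax":0,"ay":0,"az":0}])

```text
time_s: 4.7
position: [0.4698, 0.2237, 0.0438]
tcp_rot: [-0.0, 0.739, 0.674, 0.001]
force: [-1.1, 7.5, 6.9]
width: -0.0002
grip_force: 4.1
```

drive_tool(increments=[{"tx":0.0015,"ty":0,"tz":0.0,"ax":0,"ay":0,"az":0},{"tx":0,"ty":0,"tz":0.0007,"ax":0,"ay":0,"az":0},{"tx":0,"ty":0,"tz":0,"ax":0,"ay":0,"az":0}])

```text
time_s: 5.08
position: [0.4699, 0.2242, 0.0434]
tcp_rot: [0.0, 0.739, 0.674, 0.0]
force: [-3.7, -1.8, 17.0]
width: -0.0001
grip_force: 8.1
```

drive_tool(increments=[{"tx":0,"ty":0,"tz":-0.002,"ax":0,"ay":0,"az":0},{"tx":0,"ty":0,"tz":-0.01,"ax":0,"ay":0,"az":0},{"tx":0.005,"ty":0,"tz":-0.025,"ax":0,"ay":0,"az":0},{"tx":0.005,"ty":0,"tz":-0.03,"ax":0,"ay":0,"az":0},{"tx":0,"ty":0,"tz":0,"ax":0,"ay":0,"az":0}])

```text
time_s: 5.7
position: [0.4717, 0.235, 0.1119]
tcp_rot: [0.001, 0.739, 0.674, 0.002]
force: [0.2, 0.4, -1.4]
width: 0.0004
grip_force: 0.0
```

```bash
python3 - <<'E'
from h import *
a,K,T=snap('wrist');u,v=proj([.468,.21,.045],K,T).astype(int);print(u,v)
b,K2,T2=snap('scene');x,y=proj([.468,.21,.045],K2,T2).astype(int)
c0=np.load('scene.npz')['im']
f=lambda i,u,v:cv2.resize(i[v-20:v+20,u-26:u+26],(400,300),interpolation=cv2.INTER_CUBIC)
cv2.imwrite('pics/w3.png',np.vstack([np.hstack([cv2.resize(a[v-45:v+45,u-60:u+60],(400,300),interpolation=cv2.INTER_CUBIC)]*1+[f(b,x,y)]),np.hstack([f(c0,x,y),f(b,x,y)])])[:,:,::-1])
s=manip.read_state();print(s['position'],s['force'])
E
```

```text
248 236
[0.47040177 0.23420502 0.10961066] [-0.30402389 -0.74673675 -0.81199721]
```

View pics/w3.png

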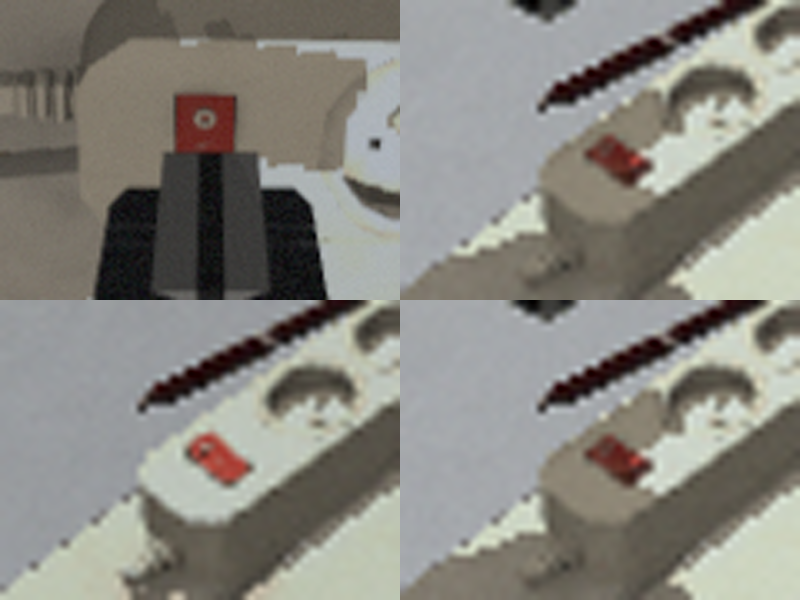

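The rocker's outer edge face no longer shows in the wrist view (it was at (365–455, 205) in the earlier crop). The press ended at z 0.0434 with 17 N, so the rocker is against its stop and on. Next: rise, turn to the balance's heading and go behind the bar.

drive_tool(increments=[{"tx":0,"ty":0,"tz":-0.012,"ax":0,"ay":0,"az":0.099},{"tx":0,"ty":0,"tz":-0.012,"ax":0,"ay":0,"az":0.099},{"tx":0,"ty":0,"tz":-0.012,"ax":0,"ay":0,"az":0.099},{"tx":0,"ty":0,"tz":-0.012,"ax":0,"ay":0,"az":0.099},{"tx":0,"ty":0,"tz":-0.012,"ax":0,"ay":0,"az":0.099},{"tx":0,"ty":0,"tz":-0.012,"ax":0,"ay":0,"az":0.099},{"tx":0,"ty":0,"tz":-0.012,"ax":0,"ay":0,"az":0.099},{"tx":0,"ty":0,"tz":-0.012,"ax":0,"ay":0,"az":0.099},{"tx":0.001,"ty":0.04,"tz":0,"ax":0,"ay":0,"az":0},{"tx":0.001,"ty":0.04,"tz":0,"ax":0,"ay":0,"az":0},{"tx":0.001,"ty":0.04,"tz":0,"ax":0,"ay":0,"az":0},{"tx":0.001,"ty":0.04,"tz":0,"ax":0,"ay":0,"az":0},{"tx":0.001,"ty":0.04,"tz":0,"ax":0,"ay":0,"az":0},{"tx":0.001,"ty":0.04,"tz":0,"ax":0,"ay":0,"az":0},{"tx":0,"ty":0.04,"tz":0,"ax":0,"ay":0,"az":0},{"tx":0,"ty":0.04,"tz":0,"ax":0,"ay":0,"az":0},{"tx":0,"ty":0.04,"tz":0,"ax":0,"ay":0,"az":0},{"tx":0,"ty":0.04,"tz":0,"ax":0,"ay":0,"az":0},{"tx":0,"ty":0.04,"tz":0,"ax":0,"ay":0,"az":0},{"tx":0,"ty":0,"tz":0,"ax":0,"ay":0,"az":0}])

```text
time_s: 8.3
position: [0.6449, -0.2196, 0.1869]
tcp_rot: [-0.019, 0.984, 0.176, -0.005]
force: [0.2, 0.3, 0.7]
width: -0.0
grip_force: 0.0
```

```bash
python3 - <<'E'
from h import *
from scipy.spatial.transform import Rotation as Ro
s=manip.read_state();print(s['position'],Ro.from_quat(np.roll(s['tcp_rot'],-1)).as_matrix().round(3)[:,0],s['force'])
a,K,T=snap('wrist');b,K2,T2=snap('scene');np.savez('wrist2.npz',im=a,K=K,T=T)
print(proj([.576,-.2015,.133],K,T),proj(s['position'],K,T), 'rocker',proj([.468,.21,.045],K2,T2), 'bar scene',proj([.576,-.2015,.133],K2,T2))
x,y=proj([.468,.21,.045],K2,T2).astype(int)
cv2.imwrite('pics/w4.png',np.vstack([np.hstack([cv2.resize(a,(400,300)),cv2.resize(b,(400,300))]),np.hstack([cv2.resize(i[y-20:y+20,x-26:x+26],(400,300),interpolation=cv2.INTER_CUBIC) for i in (np.load('scene.npz')['im'],b)])])[:,:,::-1])
E
```

```text
[ 0.6449145  -0.21957536  0.18690533] [ 0.938  0.346 -0.004] [0.22735621 0.34151396 0.69229024]
[194.5062864  285.88734453] [249.32436136 252.56167917] rocker [175.98079603 200.21539388] bar scene [323.37506466 222.54354927]
```

View pics/w4.png

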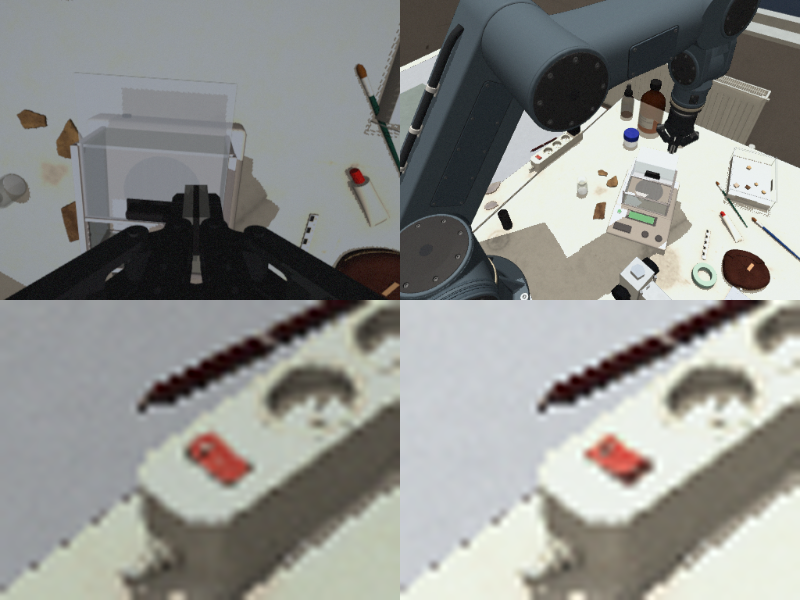

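The scene crop now shows the rocker's other end raised (dark end at (640,470)), so it is on. The wrist view shows the bar at about (150,208), left of the tips. The turn wasn't fully reached, so I'll compute the correction.

```bash
cat > goto.py <<'E'
from h import *
from scipy.spatial.transform import Rotation as Ro
def goto(p,yaw=16.6,tilt=0):
    s=manip.read_state();R=Ro.from_quat(np.roll(s['tcp_rot'],-1))
    c,si=np.cos(np.radians(yaw)),np.sin(np.radians(yaw))
    G=Ro.from_matrix(np.array([[c,si,0],[si,-c,0],[0,0,-1.]]))*Ro.from_euler('y',tilt,degrees=True)
    print('pos',s['position'].round(4) if hasattr(s['position'],'round') else s['position'],'F',np.round(s['force'],1))
    print('turn',((R.inv()*G).as_rotvec()/1.5).round(4),'shift after turn',G.inv().apply(np.array(p)-s['position']).round(4))
E
python3 - <<'E'
from goto import *
goto([.6045,-.193,.187])
D=np.load('wrist2.npz');im,K,T=D['im'],D['K'],D['T']
x=np.array([.958,.286,0]);y=np.array([-.286,.958,0]);b=np.array([.576,-.2015,0]);Z=np.array([0,0,1])
for n,p in dict(footback=b+.005*x+.022*y+.115*Z,topback=b+.005*x+.022*y+.133*Z,topfront=b-.005*x+.022*y+.133*Z).items(): print(n,proj(p,K,T))
g=im.max(2);print([ (r,int(g[r,180])) for r in range(240,295,3)]);print([(c,int(g[268,c])) for c in range(150,180,3)])
E
```

```text
pos [ 0.6448 -0.2172  0.188 ] F [0.4 0.9 0.3]
turn [-0.0256  0.003   0.0438] shift after turn [-0.0317 -0.0347  0.001 ]
footback [170.14571496 263.42484438]
topback [163.19534148 277.3523103 ]
topfront [163.49875654 289.46217886]
[(240, 137), (243, 138), (246, 138), (249, 141), (252, 137), (255, 77), (258, 18), (261, 10), (264, 18), (267, 22), (270, 14), (273, 31), (276, 33), (279, 29), (282, 82), (285, 150), (288, 109), (291, 26), (294, 17)]
[(150, 162), (153, 164), (156, 163), (159, 162), (162, 89), (165, 11), (168, 18), (171, 22), (174, 12), (177, 25)]
```

drive_tool(increments=[{"tx":0,"ty":0,"tz":0,"ax":-0.013,"ay":0.0015,"az":0.022},{"tx":0,"ty":0,"tz":0,"ax":-0.0126,"ay":0.0015,"az":0.022},{"tx":-0.009,"ty":-0.0115,"tz":0,"ax":0,"ay":0,"az":0},{"tx":-0.009,"ty":-0.0115,"tz":0,"ax":0,"ay":0,"az":0},{"tx":-0.009,"ty":-0.0115,"tz":0,"ax":0,"ay":0,"az":0},{"tx":0,"ty":0,"tz":0,"ax":0,"ay":0,"az":0},{"tx":0,"ty":0,"tz":0,"ax":0,"ay":0,"az":0},{"tx":0,"ty":0,"tz":0,"ax":0,"ay":0,"az":0}])

```text
time_s: 9.4
position: [0.6098, -0.1918, 0.189]
tcp_rot: [0.001, 0.989, 0.145, 0.001]
force: [-0.8, 0.0, 0.3]
width: 0.0001
grip_force: 0.0
```

```bash
python3 - <<'E'
from goto import *
goto([.609,-.192,.124])
a,K,T=snap('wrist')
x=np.array([.958,.286,0]);y=np.array([-.286,.958,0]);b=np.array([.58,-.2005,0]);Z=np.array([0,0,1])
for n,p in dict(footback=b+.005*x+.022*y+.115*Z,footbackR=b+.005*x-.022*y+.115*Z,topfront=b-.005*x+.022*y+.133*Z,tcp=manip.read_state()['position']).items(): print(n,proj(p,K,T))
cv2.imwrite('pics/w5.png',a[:,:,::-1])
E
```

```text
pos [ 0.6098 -0.1918  0.189 ] F [-0.8  0.   0.3]
turn [ 0.0008 -0.001   0.0004] shift after turn [-0.0009 -0.      0.065 ]
footback [218.9484718  233.03165044]
footbackR [279.82487977 233.05580895]
topfront [216.99694366 258.17127961]
tcp [249.41185976 252.67664768]
```

View pics/w5.png

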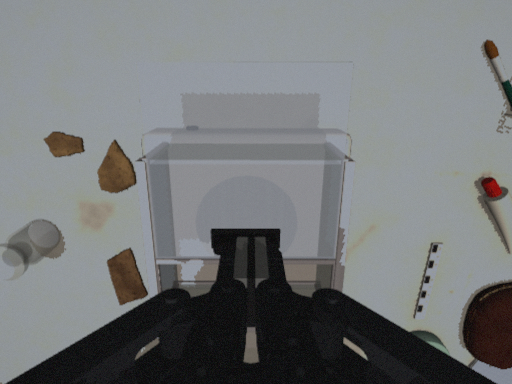

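The wrist view shows the bar at columns 211–280 with its back foot at row ~228. It is square to the tool and clear in front of the tips. Descend behind it.

drive_tool(increments=[{"tx":0.005,"ty":0,"tz":0.02,"ax":0,"ay":0,"az":0},{"tx":0,"ty":0,"tz":0.02,"ax":0,"ay":0,"az":0},{"tx":0,"ty":0,"tz":0.015,"ax":0,"ay":0,"az":0},{"tx":0,"ty":0,"tz":0.009,"ax":0,"ay":0,"az":0},{"tx":0,"ty":0,"tz":0,"ax":0,"ay":0,"az":0},{"tx":0,"ty":0,"tz":0,"ax":0,"ay":0,"az":0}])

```text
time_s: 10.2
position: [0.6148, -0.1905, 0.1259]
tcp_rot: [0.001, 0.989, 0.145, 0.001]
force: [-0.2, -0.1, -0.4]
width: 0.0001
grip_force: 0.0
```

drive_tool(increments=[{"tx":-0.005,"ty":0,"tz":0,"ax":0,"ay":0,"az":0},{"tx":-0.005,"ty":0,"tz":0,"ax":0,"ay":0,"az":0},{"tx":-0.004,"ty":0,"tz":0,"ax":0,"ay":0,"az":0},{"tx":-0.004,"ty":0,"tz":0,"ax":0,"ay":0,"az":0},{"tx":-0.004,"ty":0,"tz":0,"ax":0,"ay":0,"az":0},{"tx":-0.004,"ty":0,"tz":0,"ax":0,"ay":0,"az":0},{"tx":-0.004,"ty":0,"tz":0,"ax":0,"ay":0,"az":0},{"tx":-0.004,"ty":0,"tz":0,"ax":0,"ay":0,"az":0},{"tx":0,"ty":0,"tz":0,"ax":0,"ay":0,"az":0}])

```text
time_s: 11.32
position: [0.5816, -0.2002, 0.1252]
tcp_rot: [0.001, 0.99, 0.144, 0.001]
force: [0.4, -0.5, 0.1]
width: 0.0
grip_force: 0.0
```

drive_tool(increments=[{"tx":-0.004,"ty":0,"tz":0,"ax":0,"ay":0,"az":0},{"tx":-0.004,"ty":0,"tz":0,"ax":0,"ay":0,"az":0},{"tx":-0.004,"ty":0,"tz":0,"ax":0,"ay":0,"az":0},{"tx":-0.004,"ty":0,"tz":0,"ax":0,"ay":0,"az":0},{"tx":-0.004,"ty":0,"tz":0,"ax":0,"ay":0,"az":0},{"tx":-0.004,"ty":0,"tz":0,"ax":0,"ay":0,"az":0},{"tx":-0.004,"ty":0,"tz":0,"ax":0,"ay":0,"az":0},{"tx":-0.003,"ty":0,"tz":0,"ax":0,"ay":0,"az":0},{"tx":-0.003,"ty":0,"tz":0,"ax":0,"ay":0,"az":0},{"tx":-0.002,"ty":0,"tz":0,"ax":0,"ay":0,"az":0},{"tx":-0.002,"ty":0,"tz":0,"ax":0,"ay":0,"az":0},{"tx":-0.002,"ty":0,"tz":0,"ax":0,"ay":0,"az":0},{"tx":0,"ty":0,"tz":0,"ax":0,"ay":0,"az":0}])

```text
time_s: 12.95
position: [0.5434, -0.2116, 0.1251]
tcp_rot: [0.001, 0.989, 0.145, 0.001]
force: [0.5, -0.1, -0.4]
width: 0.0001
grip_force: 0.0
```

```bash
python3 - <<'E'
from goto import *
goto([.609,-.192,.124])
s=manip.read_state()['position']
print('local x',(s[0]-.5224)*.958+(s[1]+.2177)*.286)
b,K,T=snap('scene')
x=np.array([.958,.286,0])
m=(b.max(2)<60)
for o in (0,.01,-.005):print(proj(np.array([.5224,-.2177,.133])+x*o,K,T))
cv2.imwrite('pics/s6.png',cv2.resize(b[180:330,240:400],(640,600),interpolation=cv2.INTER_CUBIC)[:,:,::-1])
E
```

```text
pos [ 0.5434 -0.2116  0.1251] F [ 0.5 -0.1 -0.4]
turn [ 0.0009 -0.001   0.0003] shift after turn [ 0.0685 -0.0001  0.0011]
local x 0.021875391224150418
[318.37960521 239.98623863]
[319.31355583 236.7774846 ]
[317.90778928 241.60724647]
```

View pics/s6.png

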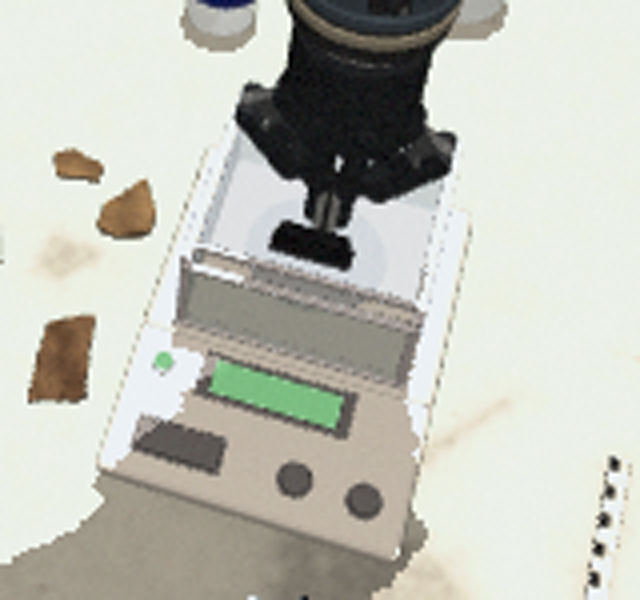

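The bar at (312,245) in the crop moves with the tip and is near the front rail at row ~275. The balance hasn't visibly shifted. Finish in small steps.

drive_tool(increments=[{"tx":-0.002,"ty":0,"tz":0,"ax":0,"ay":0,"az":0},{"tx":-0.002,"ty":0,"tz":0,"ax":0,"ay":0,"az":0},{"tx":-0.002,"ty":0,"tz":0,"ax":0,"ay":0,"az":0},{"tx":-0.001,"ty":0,"tz":0,"ax":0,"ay":0,"az":0},{"tx":0,"ty":0,"tz":0,"ax":0,"ay":0,"az":0}])

```text
time_s: 13.62
position: [0.5367, -0.2136, 0.1251]
tcp_rot: [0.001, 0.99, 0.145, 0.001]
force: [1.0, -0.3, -0.2]
width: 0.0002
grip_force: 0.0
```

drive_tool(increments=[{"tx":-0.001,"ty":0,"tz":0,"ax":0,"ay":0,"az":0},{"tx":-0.001,"ty":0,"tz":0,"ax":0,"ay":0,"az":0},{"tx":0,"ty":0,"tz":0,"ax":0,"ay":0,"az":0}])

```text
time_s: 14.0
position: [0.5349, -0.2141, 0.1251]
tcp_rot: [0.001, 0.989, 0.145, 0.001]
force: [0.2, 0.4, -0.4]
width: -0.0002
grip_force: 0.0
```

drive_tool(increments=[{"tx":-0.001,"ty":0,"tz":0,"ax":0,"ay":0,"az":0},{"tx":0,"ty":0,"tz":0,"ax":0,"ay":0,"az":0}])

```text
time_s: 14.25
position: [0.5344, -0.2143, 0.1251]
tcp_rot: [0.0, 0.989, 0.145, 0.001]
force: [5.9, 2.3, -1.0]
width: -0.0005
grip_force: 2.6
```

Stop reached: 6.3 N and the tip has stalled, so the lid is shut. Back off, rise, and move over the zero key.

drive_tool(increments=[{"tx":0.005,"ty":0,"tz":0,"ax":0,"ay":0,"az":0},{"tx":0.005,"ty":0,"tz":-0.01,"ax":0,"ay":0,"az":0},{"tx":0,"ty":0,"tz":-0.025,"ax":0,"ay":0,"az":0},{"tx":0,"ty":0,"tz":-0.025,"ax":0,"ay":0,"az":0},{"tx":-0.02,"ty":-0.008,"tz":0,"ax":0,"ay":0,"az":0},{"tx":-0.02,"ty":-0.008,"tz":0,"ax":0,"ay":0,"az":0},{"tx":-0.02,"ty":-0.008,"tz":0,"ax":0,"ay":0,"az":0},{"tx":-0.02,"ty":-0.008,"tz":0,"ax":0,"ay":0,"az":0},{"tx":-0.02,"ty":-0.008,"tz":0,"ax":0,"ay":0,"az":0},{"tx":-0.02,"ty":-0.008,"tz":0,"ax":0,"ay":0,"az":0},{"tx":-0.007,"ty":-0.001,"tz":0,"ax":0,"ay":0,"az":0},{"tx":0,"ty":0,"tz":0,"ax":0,"ay":0,"az":0},{"tx":0,"ty":0,"tz":0,"ax":0,"ay":0,"az":0}])

```text
time_s: 15.88
position: [0.4085, -0.201, 0.185]
tcp_rot: [0.001, 0.989, 0.145, 0.001]
force: [-0.4, 0.7, -0.4]
width: -0.0002
grip_force: 0.0
```

```bash
python3 - <<'E'
from goto import *
goto([.408,-.201,.055])
a,K,T=snap('wrist');b,K2,T2=snap('side');e,K3,T3=snap('scene')
p=manip.read_state()['position'];print(proj([.41,-.2005,.038],K,T),proj(p,K,T),proj([.5176,-.2191,.133],K,T))
print('zero px scene',proj([.41,-.2005,.038],K3,T3))
cv2.imwrite('pics/w7.png',np.vstack([np.hstack([cv2.resize(a,(400,300)),cv2.resize(b[190:340,140:340],(400,300),interpolation=cv2.INTER_CUBIC)]),np.hstack([cv2.resize(e[195:325,250:423],(400,300),interpolation=cv2.INTER_CUBIC),cv2.resize(e,(400,300))])])[:,:,::-1])
E
```

```text
pos [ 0.4085 -0.201   0.185 ] F [-0.4  0.7 -0.4]
turn [ 0.001  -0.0013  0.0003] shift after turn [-0.0004 -0.0002  0.13  ]
[249.70971024 169.31061671] [248.88887327 252.83874877] [339.42175954  41.05257176]
zero px scene [284.41854363 290.83681669]
```

View pics/w7.png

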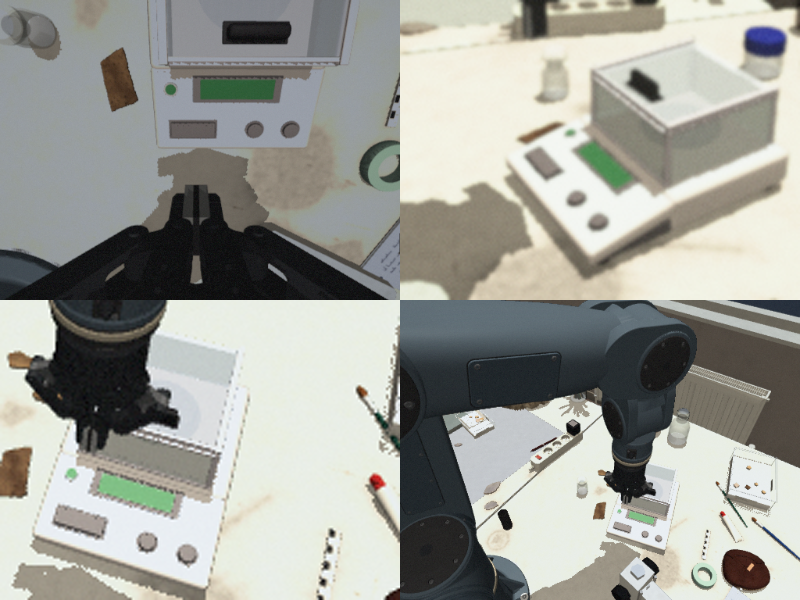

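Wrist view: the zero key at (193,129), within 3 mm of its expected place and in line with the tips; the bar sits at the front rail, and the plates and bottle are unmoved. Descend.

drive_tool(increments=[{"tx":0.001,"ty":0,"tz":0.03,"ax":0,"ay":0,"az":0},{"tx":0,"ty":0,"tz":0.03,"ax":0,"ay":0,"az":0},{"tx":0,"ty":0,"tz":0.03,"ax":0,"ay":0,"az":0},{"tx":0,"ty":0,"tz":0.03,"ax":0,"ay":0,"az":0},{"tx":0,"ty":0,"tz":0.012,"ax":0,"ay":0,"az":0},{"tx":0,"ty":0,"tz":0,"ax":0,"ay":0,"az":0},{"tx":0,"ty":0,"tz":0,"ax":0,"ay":0,"az":0}])

```text
time_s: 16.9
position: [0.4097, -0.201, 0.0538]
tcp_rot: [0.001, 0.989, 0.145, 0.001]
force: [-0.6, 0.8, 0.3]
width: 0.0
grip_force: 0.0
```

drive_tool(increments=[{"tx":0,"ty":0,"tz":0.001,"ax":0,"ay":0,"az":0},{"tx":0,"ty":0,"tz":0.001,"ax":0,"ay":0,"az":0},{"tx":0,"ty":0,"tz":0.001,"ax":0,"ay":0,"az":0},{"tx":0,"ty":0,"tz":0,"ax":0,"ay":0,"az":0}])

```text
time_s: 17.4
position: [0.4089, -0.2007, 0.0498]
tcp_rot: [0.001, 0.989, 0.145, 0.001]
force: [0.4, 1.2, -0.1]
width: -0.0002
grip_force: 0.0
```

drive_tool(increments=[{"tx":0,"ty":0,"tz":0.001,"ax":0,"ay":0,"az":0},{"tx":0,"ty":0,"tz":0.001,"ax":0,"ay":0,"az":0},{"tx":0,"ty":0,"tz":0,"ax":0,"ay":0,"az":0}])

```text
time_s: 17.77
position: [0.4089, -0.2007, 0.0477]
tcp_rot: [0.0, 0.989, 0.145, 0.001]
force: [-0.0, 0.8, 0.7]
width: -0.0003
grip_force: 0.0
```

drive_tool(increments=[{"tx":0,"ty":0,"tz":0.002,"ax":0,"ay":0,"az":0},{"tx":0,"ty":0,"tz":0.002,"ax":0,"ay":0,"az":0},{"tx":0,"ty":0,"tz":0.002,"ax":0,"ay":0,"az":0},{"tx":0,"ty":0,"tz":0.001,"ax":0,"ay":0,"az":0},{"tx":0,"ty":0,"tz":0,"ax":0,"ay":0,"az":0}])

```text
time_s: 18.4
position: [0.4089, -0.2007, 0.0407]
tcp_rot: [0.0, 0.989, 0.145, 0.001]
force: [-0.9, 0.6, 0.4]
width: 0.0
grip_force: 0.0
```

drive_tool(increments=[{"tx":0,"ty":0,"tz":0.001,"ax":0,"ay":0,"az":0},{"tx":0,"ty":0,"tz":0.001,"ax":0,"ay":0,"az":0},{"tx":0,"ty":0,"tz":0,"ax":0,"ay":0,"az":0}])

```text
time_s: 18.77
position: [0.4091, -0.2007, 0.0388]
tcp_rot: [0.001, 0.989, 0.145, 0.001]
force: [0.2, 0.2, 2.9]
width: -0.0001
grip_force: 0.7
```

drive_tool(increments=[{"tx":0,"ty":0,"tz":0.001,"ax":0,"ay":0,"az":0},{"tx":0,"ty":0,"tz":0,"ax":0,"ay":0,"az":0}])

```text
time_s: 19.02
position: [0.4092, -0.2007, 0.0379]
tcp_rot: [0.001, 0.989, 0.145, 0.001]
force: [0.1, 0.3, 3.0]
width: -0.0002
grip_force: 1.1
```

drive_tool(increments=[{"tx":0,"ty":0,"tz":0.001,"ax":0,"ay":0,"az":0},{"tx":0,"ty":0,"tz":0,"ax":0,"ay":0,"az":0},{"tx":0,"ty":0,"tz":0,"ax":0,"ay":0,"az":0}])

```text
time_s: 19.4
position: [0.4091, -0.2007, 0.0369]
tcp_rot: [0.001, 0.989, 0.145, 0.001]
force: [1.1, 0.7, 2.7]
width: -0.0
grip_force: 1.4
```

drive_tool(increments=[{"tx":0,"ty":0,"tz":0.001,"ax":0,"ay":0,"az":0},{"tx":0,"ty":0,"tz":0,"ax":0,"ay":0,"az":0},{"tx":0,"ty":0,"tz":0,"ax":0,"ay":0,"az":0}])

```text
time_s: 19.77
position: [0.4091, -0.2008, 0.0359]
tcp_rot: [0.001, 0.989, 0.145, 0.001]
force: [1.8, -0.0, 4.4]
width: -0.0002
grip_force: 1.8
```

drive_tool(increments=[{"tx":0,"ty":0,"tz":0.0007,"ax":0,"ay":0,"az":0},{"tx":0,"ty":0,"tz":0,"ax":0,"ay":0,"az":0},{"tx":0,"ty":0,"tz":0,"ax":0,"ay":0,"az":0}])

```text
time_s: 20.15
position: [0.4091, -0.2008, 0.0352]
tcp_rot: [0.001, 0.989, 0.145, 0.001]
force: [2.6, 0.8, 5.3]
width: 0.0004
grip_force: 2.1
```

drive_tool(increments=[{"tx":0,"ty":0,"tz":0.0006,"ax":0,"ay":0,"az":0},{"tx":0,"ty":0,"tz":0,"ax":0,"ay":0,"az":0}])

```text
time_s: 20.4
position: [0.4092, -0.2008, 0.0348]
tcp_rot: [0.001, 0.989, 0.145, 0.001]
force: [0.6, 1.4, 10.3]
width: 0.0004
grip_force: 5.1
```

drive_tool(increments=[{"tx":0,"ty":0,"tz":-0.003,"ax":0,"ay":0,"az":0},{"tx":0,"ty":0,"tz":-0.005,"ax":0,"ay":0,"az":0},{"tx":0,"ty":0,"tz":-0.03,"ax":0,"ay":0,"az":0},{"tx":0,"ty":0,"tz":-0.04,"ax":0,"ay":0,"az":0},{"tx":0,"ty":0,"tz":-0.04,"ax":0,"ay":0,"az":0},{"tx":0,"ty":0,"tz":-0.04,"ax":0,"ay":0,"az":0},{"tx":0,"ty":0,"tz":0,"ax":0,"ay":0,"az":0},{"tx":0,"ty":0,"tz":0,"ax":0,"ay":0,"az":0}])

```text
time_s: 21.4
position: [0.4082, -0.2004, 0.1918]
tcp_rot: [0.0, 0.989, 0.145, 0.0]
force: [-1.6, -0.5, 0.2]
width: 0.0001
grip_force: 0.0
```

```bash
python3 - <<'E'
from goto import *
goto([.408,-.201,.055])
e,K,T=snap('side');o=np.load('side.npz')['im']
def blobs(im):
    m=(im.astype(int).max(2)<150).astype(np.uint8)
    out=[]
    for u,v,r in [(211,272,16),(228,289,8),(238,301,8)]:
        w=np.zeros_like(m);w[v-r:v+r+1,u-r:u+r+1]=1
        k,l,s,c=cv2.connectedComponentsWithStats(m*w);out.append(c[1+np.argmax(s[1:,4])].round(1))
    return out
print(blobs(o),blobs(e))
cv2.imwrite('pics/f.png',np.hstack([cv2.resize(i[190:340,140:340],(400,300),interpolation=cv2.INTER_CUBIC) for i in(o,e)])[:,:,::-1])
E
```

```text
pos [ 0.4082 -0.2004  0.1918] F [-1.6 -0.5  0.2]
turn [ 0.0004 -0.0005  0.0003] shift after turn [-0.0004  0.0005  0.1368]
[array([211. , 271.8]), array([227.6, 289.4]), array([238.6, 301.1])] [array([210.9, 272.2]), array([227.5, 289.7]), array([238.8, 301.5])]
```

View pics/f.png

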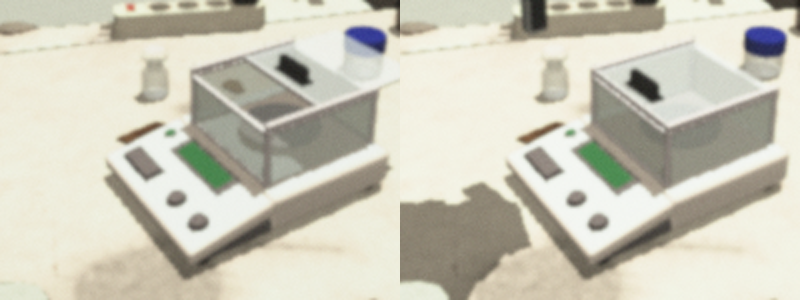

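The key bottomed at 10 N and came back up. Before (left) and after (right): the balance is unmoved (under 0.5 px), the lid is shut with the bar at (645,85), and the bystanders are in place.

```bash
python3 -c "
from bench import manip
print(manip.job_done())"
```

```text
the job is handed in; nothing more can be done
None
```

The job is handed in, with no verdict shown yet: the rocker was pressed on, the lid pushed shut to its stop, and the zero key pressed fully and released; camera checks showed the balance and the bystanders in view unmoved.

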